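# Fit the stop block into the sloped jig's track

## Robot

A 7-joint arm with a two-finger parallel gripper is mounted at the origin on a cart in front of the work surface, level with it; the furniture and walls round the work are solid. World frame = base frame: x ahead of the robot, y to its left, z up, the work surface at z = 0. Lengths are in m, angles in rad, forces in N, time in s.
With the tool pointing down it reaches from about 0.4 to 0.875 m from the base axis. Payload 19.3 kg.
Tool frame: the origin (TCP) lies on the mounting face of the last link; the fingertips stand 173 mm ahead of it and the grasp point (between the pads) lies 155 mm ahead of it (bot.grip_point_offset is the distance from the TCP to the grasp point, in m); z points along the fingers, y is the line along which they close (so a half turn about z gives the same grasp; the last joint's range is limited). The gripper opens to 85 mm and grips with 20 to 120 N. Pads are 22 mm wide; open, the fingers measure 114 mm over their backs; the gripper's body (76 mm by 85 mm) begins 54 mm behind the grasp point. The pads swing forward as they close: fully open they stand 13 mm farther back than shut.
Start: joints at [-1.416, 0.521, -0.036, 1.599, 0.021, 1.021, -0.113], TCP at [0.139, 0.609, 0.405] pointing down, gripper open.
Joint ranges: [-2.91, 2.91], [-0.3, 2.13], [-1.5, 1.42], [0.17, 2.43], [-1.26, 4.41], [0.16, 1.93], [-2.52, 2.52]. Speed limits (rad/s): [1.89, 1.89, 2.39, 2.39, 3.01, 3.01, 3.01].

## Interface

Orientations are given as [roll, pitch, yaw] about the fixed x, y, z axes, in that order (R = Rz(yaw) Ry(pitch) Rx(roll)).
In Python, from workcell import bot gives the robot as it stands.
- The arm moves only by the tool arm_command, never from a script. Its argument "deltas" is a list of rows, each a list of 3 entries, a list of its own where there are three numbers: the shift along the tool's x, y, z in cm, then the turn, a rotation vector about the tool's x, y, z in rad, then the finger opening in cm, from 0 to 8.54. In form: [[[tx, ty, tz], [rx, ry, rz], claw], ...]. A call has 1 to 20 rows; each row shifts and turns the commanded pose from where the row before left it, along the tool's axes as they then stand; what a row does not reach is not made up. A row lasts 1/10 s, in which the tool goes at most 50 mm and 8.59 degrees, less where a joint would pass 70% of its speed; a pose out of reach is approached as far as the arm can. A call with a gripper value outside its range is refused whole. The fingers move at their own pace and stop on an object; "newtons" is the grip in N (left out, the last holds). Time passes only in rows, so rows that do not move let the fingers close. It gives the time, the measured TCP pose, the force, the opening and the grip force at its end, in the units of the state.
- bot.observe(): the state, without advancing time (a new reading comes with each control period).
- bot.grab_frame(name): name is "scene" or "top"; returns a dict with "frame" (480x640x3 uint8, red, green, blue), "K" (3x3 intrinsics, pixels), "rvec" (rotation vector, rad) and "tvec" (3), from world to camera coordinates, as OpenCV has them. Camera axes: x right, y down, z forward; pixel columns grow to the right and rows downward; lengths in m; the calibration is good to about 2 mm. A picture is of the moment at which its call begins. There is no depth.
- bot.job_done(): hands the job in; it is judged then, once.
Trained networks look in a picture, given as the dict that the camera call returned (one of the last four; its "shot" number tells which), for a name from the list of things; names that differ only in an ending like _2 or _b are one class to them, and where a whole thing is asked for, a point or a joint stands for the part that bears it (a point fixed in the world has none). Each returns a list of dicts, best first, with "p" (0 to 1); they miss things now and then, are a little off and sometimes report something else, mostly with a low value. They report only what shows in the picture. A call takes as long as a camera call. They do not tell look-alikes from the thing itself.
- bot.find_in(name, picture): "rect" ([left, top, width, height] in pixels, round what is visible of it).
- bot.mark_of(name, picture): "at" ([column, row] in pixels: a listed point, or the origin of a listed thing).
The state is a dict: "clock": time; "qpos": joint angles; "qd": joint speeds; "joint_efforts": joint torques, N m; "position": TCP position; "tool_rot": TCP orientation; "force": force on the tool from outside, world axes, zero at the start; "moment": the same for the moment, N m; "grip_width": finger opening in m; "finger_force": force on a finger pad.
Only numpy, scipy, OpenCV 4.12 (cv2) and the standard library are available. Lean on these libraries where they do the work, as an engineer would, in place of code of your own. Each camera call takes 0.05 s, during which the arm holds its last target. There are 200 camera calls.

## Task

A roll of tape has been left over the upright handle of the loose stop block. Lift the roll off and lay it flat inside the shallow grey tray; then fit the stop block into the sloped jig's track, round end first through the track's open end, and slide it fully home against the closed end. Leave it there, and do not disturb the orange spool, the bottle or the jar.

Things in the scene. Friction and masses are not known exactly. Their poses are not given: they have to be found in the camera images.
- jig: Fixed plywood jig, 190 mm long (y), 85 mm deep, with an aluminium C-track on a face sloping 30 degrees, rising to +x. Track level along y, open at +y (robot's left), shut at -y. Origin under its middle on the table; z up. Channel 48 mm wide, 11 mm high; lips 5 mm thick (tops 16 mm over the floor) leave a 26 mm slot, so a foot enters only by the open end. Outside width 62 mm.
- track_mouth (a point): Open end of the track, middle of the channel floor, 42 mm above the table. Axes: x up the slope, across the track; y along the track, out of the open end; z square to the sloping face, 30 degrees from vertical.
- track_end (a point): Inner face of the track's closed end, middle of the channel floor, 172 mm from track_mouth along the track's -y. Same axes as track_mouth.
- stop_block: Loose block, 0.15 kg. Aluminium foot 60 mm long (x), 44 wide (y), 8 thick; +x end round (radius 22 mm), -x end square. Black upright handle in the middle, 30 mm (x) by 18 mm (y), top 64 mm above the underside. Origin: centre of the foot's underside; z up the handle. Stands on the table at first. In the track it has 2 mm play each side, 3 mm in height; plain friction.
- nose (a point): Tip of the round end of the stop block's foot, at its underside, 30 mm from the block's origin along its +x. Axes as the block's.
- roll: Loose roll of paper tape on a card core: outside diameter 62 mm, hole 40 mm, 32 mm tall. Origin at the centre of its underside; z is its axis. At the start it rests on the stop block's foot with the handle through its hole (handle stands 24 mm out of it).
- tray: Fixed grey open tray, 110 x 110 mm outside, rim 12 mm high, walls and floor 4 mm thick. Origin at the centre of its underside; z up.
- spool: Bystander: spool of orange line, 66 mm diameter, 45 mm tall, standing; origin at centre of underside.
- bottle: Bystander: small bottle with green cap, 49 mm diameter, 80 mm tall, standing; origin at centre of underside.
- jar: Bystander: slim jar with black cap, 44 mm diameter, 105 mm tall, standing beyond the track's open end; origin at centre of underside.
Mind the look-alikes: they are no part of the job. What is shaped like the stop_block but pink is not meant.

How it is judged:
On the way, in this order (a step that is already met when the one before it is completed fails the run):
1. the roll lies flat in the tray, let go (x of roll in the frame of tray between -0.024 and 0.024 m and y of roll in the frame of tray between -0.024 and 0.024 m and z of roll in the frame of tray below 0.01 m and angle between roll's own z axis and vertical below 0.12 rad and contact force between the fingers and roll below 0.1 N), for 0.2 s.
2. the block's round end has entered the open end of the track, lined up with it, and is not yet home (angle between the x axis of stop_block and the y axis of track_end, either way round below 0.1 rad and angle between the z axis of stop_block and the z axis of track_end, either way round below 0.15 rad and x of nose in the frame of track_end between -0.006 and 0.006 m and z of nose in the frame of track_end between -0.004 and 0.007 m and y of nose in the frame of track_end between 0.03 and 0.165 m), for 0.1 s.
At the end, for the whole second after the job is handed in: The roll lies flat in the tray (inside the rim, on its floor, its centre within 24 mm of the tray's centre each way); the stop block is in the track, foot under the lips, round end within 4 mm of the closed end; both at rest and released (x of roll in the frame of tray between -0.024 and 0.024 m and y of roll in the frame of tray between -0.024 and 0.024 m and z of roll in the frame of tray below 0.01 m and angle between roll's own z axis and vertical below 0.12 rad and angle between the x axis of stop_block and the y axis of track_end, either way round below 0.1 rad and angle between the z axis of stop_block and the z axis of track_end, either way round below 0.15 rad and x of nose in the frame of track_end between -0.006 and 0.006 m and z of nose in the frame of track_end between -0.004 and 0.007 m and y of nose in the frame of track_end below 0.004 m and linear speed of each of stop_block, roll below 0.02 m/s and distance between nose and track_end below 0.012 m); the robot touches nothing.
It fails at once if the spool is shoved more than 25 mm or tipped (distance of spool from where it was at the start of the episode above 0.025 m or angle between spool's own z axis and vertical above 0.4 rad).
It fails at once if the bottle is shoved more than 25 mm or tipped (distance of bottle from where it was at the start of the episode above 0.025 m or angle between bottle's own z axis and vertical above 0.4 rad).
It fails at once if the jar is shoved more than 25 mm or tipped (distance of jar from where it was at the start of the episode above 0.025 m or angle between jar's own z axis and vertical above 0.4 rad).
It also fails if it takes over 64 s, if anything falls off the work surface, if the arm or the gripper's body presses on something with over 40 N, if the wrist force passes 120 N, or if a joint passes its speed limit or range.

## Working session

There is one attempt and no reset: what is moved stays moved. The work goes in short steps, Python scripts to look and compute and a tool call to move; the robot and the scene stay as the last step left them, time stands still between calls to the robot, and variables do not carry over. Pictures are saved under pics/ and viewed, at most 10 in all, crops included, and the job is handed in when it is done.

Besides the shell and the picture viewer there is one more tool, called after "Request:" by a JSON object that holds its "method" and its "body", one argument or row to a line. arm_command: Moves the arm, as the interface text tells. Its arguments: {"type":"object","properties":{"deltas":{"type":"array","items":{"type":"array"}},"newtons":{"type":"number"}},"required":["deltas"]}

```bash
mkdir -p pics; cat > h.py <<'E'
import numpy as np, cv2
from workcell import bot
from scipy.spatial.transform import Rotation as R
def ray(pic,uv):
    K=pic["K"]; Rm=cv2.Rodrigues(np.array(pic["rvec"],float))[0]; t=np.array(pic["tvec"],float).ravel()
    d=Rm.T@np.linalg.inv(K)@np.array([uv[0],uv[1],1.]); return -Rm.T@t, d
def onz(pic,uv,z):
    c,d=ray(pic,uv); return c+d*(z-c[2])/d[2]
def proj(pic,P):
    return cv2.projectPoints(np.array(P,float).reshape(-1,3),np.array(pic["rvec"],float),np.array(pic["tvec"],float),np.array(pic["K"],float),None)[0].reshape(-1,2)
def tri(p1,u1,p2,u2):
    c1,d1=ray(p1,u1);c2,d2=ray(p2,u2)
    s=np.linalg.lstsq(np.c_[d1,-d2],c2-c1,rcond=None)[0]
    a,b=c1+d1*s[0],c2+d2*s[1]; return (a+b)/2,np.linalg.norm(a-b)
def shot(n,f):
    p=bot.grab_frame(n); cv2.imwrite("pics/"+f,p["frame"][:,:,::-1]); return p
E
python3 - <<'E'
from h import *
np.set_printoptions(precision=4,suppress=True)
print(bot.observe())
P={n:shot(n,n+"0.png") for n in("scene","top")}
for n in P: print(n,ray(P[n],(320,240)))
for o in "jig track_mouth track_end stop_block nose roll tray spool bottle jar".split():
  for n in P:
    print(o,n,[(np.round(m["at"],1).tolist(),round(m["p"],2),onz(P[n],m["at"],{"track_mouth":.042,"track_end":.042,"roll":.008}.get(o,0))[:2].round(3).tolist()) for m in bot.mark_of(o,P[n])[:3]])
E
```

```text
{'clock': 0.0, 'qpos': array([-1.4162,  0.522 , -0.0363,  1.6   ,  0.0212,  1.0211, -0.1128]), 'qd': array([ 0.0011,  0.0001,  0.0015, -0.0008,  0.0004,  0.0011,  0.0014]), 'joint_efforts': array([ -0.0014, -92.7134,   1.9793, -36.9932,   0.0177,   0.0083,
        -0.    ]), 'position': array([0.1393, 0.6091, 0.4041]), 'tool_rot': array([-3.1405,  0.0001,  2.9168]), 'force': array([-0.1611,  0.0111,  0.4608]), 'moment': array([-0.0042, -0.0005,  0.0043]), 'finger_force': 0.0, 'grip_width': 0.08572417040807968}
scene (array([-0.251 , -1.2252,  0.8243]), array([ 0.4962,  0.7413, -0.4524]))
top (array([ 0.2483, -0.0237,  1.4034]), array([ 0.181 ,  0.0021, -0.9835]))
jig scene [([324.2, 255.7], 0.87, [0.606, 0.035])]
jig top [([303.9, 199.6], 0.65, [0.611, 0.022])]
track_mouth scene [([303.7, 232.9], 0.59, [0.594, 0.124]), ([325.9, 256.0], 0.51, [0.565, -0.034])]
track_mouth top [([263.5, 198.9], 0.67, [0.6, 0.122]), ([253.5, 282.2], 0.45, [0.392, 0.138])]
track_end scene [([350.0, 250.5], 0.74, [0.639, -0.046]), ([270.7, 263.3], 0.74, [0.42, 0.019]), ([280.4, 271.5], 0.42, [0.419, -0.03
[... 369 characters left out ...]
[0.46, 0.035])]
nose top [([469.2, 240.3], 0.78, [0.512, -0.398]), ([298.9, 260.2], 0.77, [0.454, 0.031])]
roll scene [([272.9, 260.2], 0.74, [0.464, 0.085])]
roll top [([290.3, 263.4], 0.65, [0.444, 0.052])]
tray scene [([234.0, 237.7], 0.69, [0.445, 0.294])]
tray top [([196.8, 262.3], 0.56, [0.444, 0.288]), ([320.2, 244.0], 0.54, [0.496, -0.021])]
spool scene [([299.9, 275.1], 0.62, [0.488, -0.019])]
spool top [([317.0, 244.6], 0.7, [0.495, -0.013])]
bottle scene [([245.2, 258.9], 0.98, [0.409, 0.152]), ([348.8, 249.7], 0.5, [0.687, 0.023])]
bottle top [([255.9, 278.8], 0.73, [0.405, 0.138])]
jar scene [([267.3, 234.5], 0.82, [0.54, 0.253])]
jar top [([214.8, 222.7], 0.76, [0.547, 0.248])]
```

```bash
python3 - <<'E'
import cv2
a=cv2.imread("pics/scene0.png");b=cv2.imread("pics/top0.png")
cv2.imwrite("pics/s1.png",cv2.resize(a[190:370,200:440],(800,600),interpolation=cv2.INTER_CUBIC))
cv2.imwrite("pics/t1.png",cv2.resize(b[150:330,170:410],(800,600),interpolation=cv2.INTER_CUBIC))
E
```

```text
(no output)
```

View pics/s1.png

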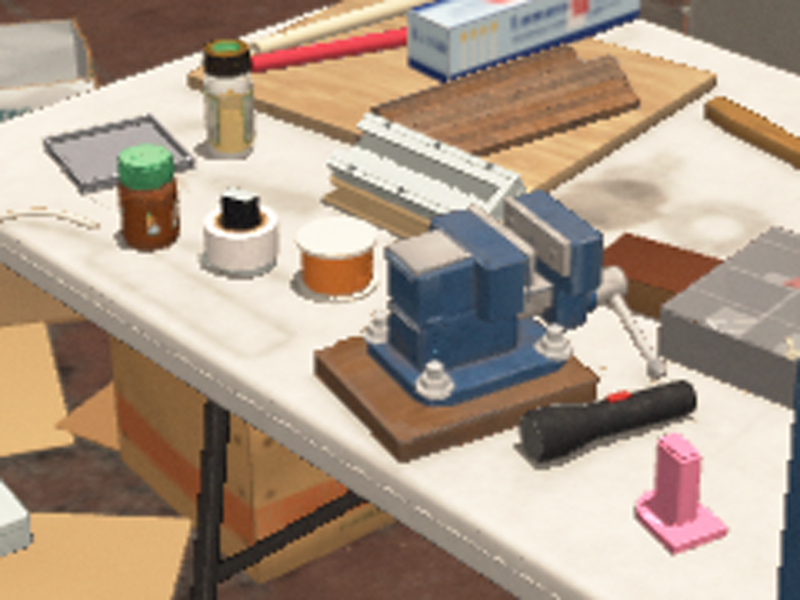

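View pics/t1.png

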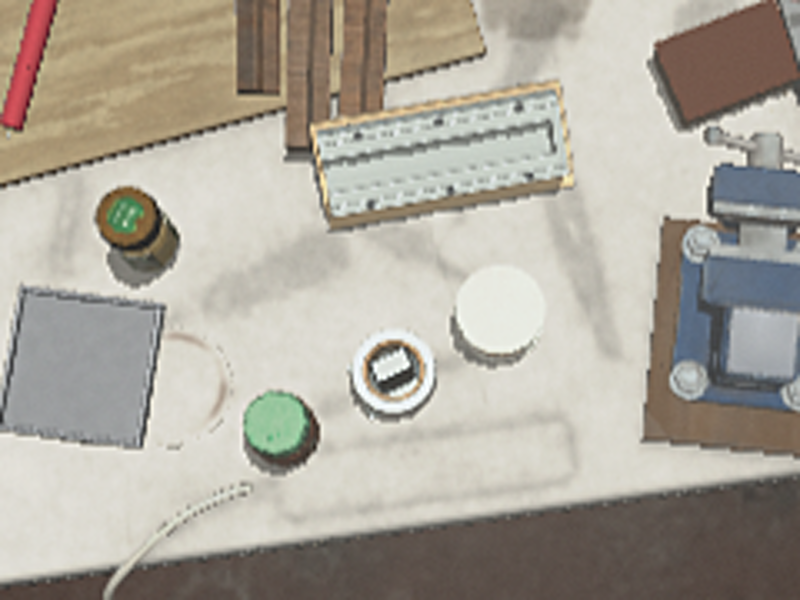

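```bash
cat >> h.py <<'E'
def trackT(x,y,yaw):
    # mouth frame: x up slope, y out along track, z normal
    Rm=R.from_euler('z',yaw).as_matrix()@R.from_euler('y',-np.pi/6).as_matrix()
    return Rm,np.array([x,y,.042])
def lines(x,y,yaw):
    Rm,t=trackT(x,y,yaw); L=[]
    for u,z in((-.031,.016),(-.013,.016),(.013,.016),(.031,.016)):
        L.append([t+Rm@[u,0,z],t+Rm@[u,-.172,z]])
    L.append([t+Rm@[-.031,0,.016],t+Rm@[.031,0,.016]])
    L.append([t+Rm@[-.031,-.172,.016],t+Rm@[.031,-.172,.016]])
    return L
def draw(pic,pose,box,s,f):
    l,tp,w,h=box
    im=cv2.resize(np.ascontiguousarray(pic["frame"][tp:tp+h,l:l+w,::-1]),(w*s,h*s),interpolation=cv2.INTER_CUBIC)
    if pose is not None:
      for a,b in lines(*pose):
        q=((proj(pic,[a,b])-[l,tp]+.5)*s).astype(int)
        cv2.line(im,q[0].tolist(),q[1].tolist(),(0,0,255),1)
    cv2.imwrite("pics/"+f,im)
E
python3 - <<'E'
from h import *
p=shot("top","top1.png"); s=shot("scene","scene1.png")
import pickle; pickle.dump((p,s),open("p0.pkl","wb"))
draw(p,(.6,.122,np.radians(9.6)),(257,168,88,56),9,"j1.png")
a,b={},{}
for o in "stop_block roll tray jar bottle spool track_mouth track_end jig".split():
    m1=bot.mark_of(o,p);m2=bot.mark_of(o,s)
    if not m1 or not m2: print(o,"-");continue
    for x in m1[:2]:
      for y in m2[:2]:
        q,e=tri(p,x["at"],s,y["at"])
        if e<.02: print(o,q.round(4),round(e,4))
print("handle top",onz(p,(287.1,259.9),.064),"rim",onz(p,(287.9,261.2),.040))
E
```

```text
stop_block [ 0.5057 -0.4189  0.0094] 0.0039
stop_block [ 0.4468  0.0532 -0.0023] 0.0104
roll [0.4449 0.0544 0.0286] 0.009
tray [0.4434 0.2907 0.0047] 0.0053
jar [ 0.5431  0.2506 -0.0067] 0.0037
bottle [0.403  0.1359 0.0096] 0.0087
spool -
track_mouth [0.5946 0.1171 0.0444] 0.0122
track_end [ 0.6296 -0.052   0.0436] 0.004
jig [0.5972 0.0168 0.02  ] 0.01
handle top [0.44491055 0.05727514 0.064     ] rim [0.44526337 0.05668286 0.04      ]
```

View pics/j1.png

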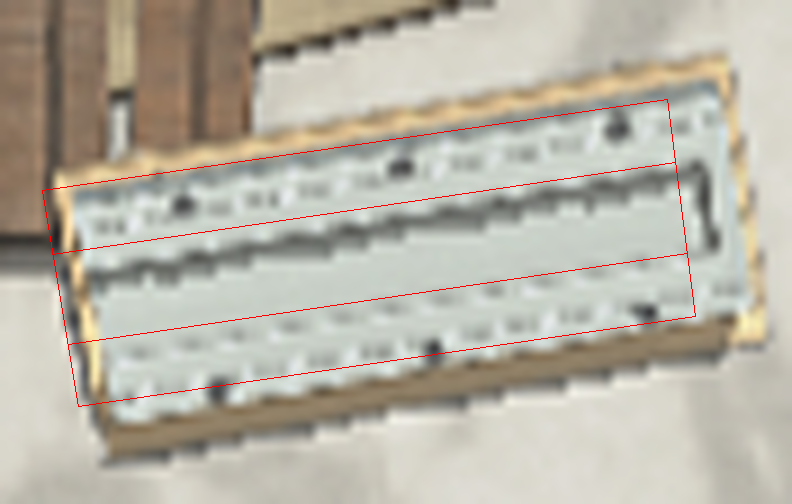

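```bash
cat > fit.py <<'E'
from h import *
import pickle
from scipy.optimize import least_squares
p,s=pickle.load(open("p0.pkl","rb"))
c=lambda u,v:np.array([257+u/9-.5,168+v/9-.5])
# (line index, clicked pts)
obs=[(0,[c(113,420),c(430,366),c(745,312)]),(3,[c(75,193),c(400,142),c(720,88)]),(4,[c(75,193),c(94,308),c(113,420)]),(5,[c(703,175),c(715,248)])]
def res(v):
    L=lines(*v);r=[]
    for i,ps in obs:
        a,b=proj(p,L[i]);n=np.array([-(b-a)[1],(b-a)[0]])/np.linalg.norm(b-a)
        r+=[(q-a)@n for q in ps]
    return np.array(r)
f=least_squares(res,[.6,.122,.17])
print(f.x,np.degrees(f.x[2]),f.fun.round(2))
pickle.dump(f.x,open("track.pkl","wb"))
Rm,t=trackT(*f.x);print("end",t+Rm@[0,-.172,0]); print("x",Rm[:,0],"y",Rm[:,1],"z",Rm[:,2])
draw(p,f.x,(257,168,88,56),8,"a.png");draw(s,f.x,(290,215,76,60),8,"b.png")
a,b=cv2.imread("pics/a.png"),cv2.imread("pics/b.png")
h=max(a.shape[0],b.shape[0])
im=np.zeros((600,800,3),np.uint8);a=cv2.resize(a,None,fx=.56,fy=.56);b=cv2.resize(b,None,fx=.65,fy=.65)
im[:a.shape[0],:a.shape[1]]=a;im[280:280+b.shape[0],400:400+b.shape[1]][:320]=b[:320];cv2.imwrite("pics/j2.png",im)
E
python3 fit.py
```

```text
[0.59784707 0.11346892 0.18693035] 10.710320334123464 [ 0.59  0.47  0.3  -0.59 -0.3  -0.42  0.46  0.2   0.   -0.42 -0.25]
end [ 0.62981217 -0.05553473  0.042     ]
x [0.85093867 0.16094528 0.5       ] y [-0.1858436   0.98257934  0.        ] z [-0.49128967 -0.0929218   0.8660254 ]
```

View pics/j2.png

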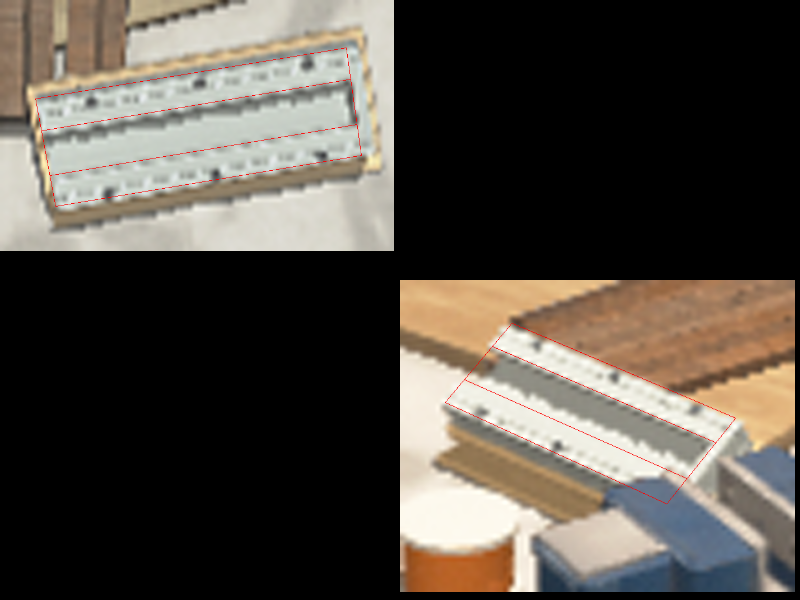

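Request:
{"method": "arm_command", "body": {
  "deltas": [
    [[0,0,0],[0,0,0.125],8.5],
    [[0,0,0],[0,0,0.125],8.5],
    [[0,0,0],[0,0,0.125],8.5],
    [[0,0,0],[0,0,0.125],8.5],
    [[0,0,0],[0,0,0.125],8.5],
    [[0,0,0],[0,0,0.125],8.5],
    [[0,0,0],[0,0,0.125],8.5],
    [[0,0,0],[0,0,0.125],8.5]
  ],
  "newtons": 20
}}

```text
clock: 2.9
position: [0.1393, 0.6093, 0.4047]
tool_rot: [3.142, -0.0, 1.912]
force: [0.8, 1.0, 0.4]
grip_width: 0.0851
finger_force: 0.0
```

Request:
{"method": "arm_command", "body": {
  "deltas": [
    [[-3.1,0.5,0],[0,0,0],8.5],
    [[-3.1,0.5,0],[0,0,0],8.5],
    [[-3.1,0.5,0],[0,0,0],8.5],
    [[-3.1,0.5,0],[0,0,0],8.5],
    [[-3.1,0.5,0],[0,0,0],8.5],
    [[-3.1,0.5,0],[0,0,0],8.5],
    [[-3.1,0.5,0],[0,0,0],8.5],
    [[-3.1,0.5,0],[0,0,0],8.5],
    [[-3.1,0.5,0],[0,0,0],8.5],
    [[-3.1,0.5,0],[0,0,0],8.5],
    [[-3.1,0.5,0],[0,0,0],8.5],
    [[-3.1,0.5,0],[0,0,0],8.5],
    [[-3.1,0.5,0],[0,0,0],8.5],
    [[-3.1,0.5,0],[0,0,0],8.5],
    [[-3.1,0.5,0],[0,0,0],8.5],
    [[-3.1,0.5,0],[0,0,0],8.5],
    [[-3.1,0.5,0],[0,0,0],8.5],
    [[-3.1,0.5,0],[0,0,0],8.5],
    [[-3.1,0.5,0],[0,0,0],8.5],
    [[-3.1,0.5,0],[0,0,0],8.5]
  ]
}}

```text
clock: 4.9
position: [0.4441, 0.0587, 0.4049]
tool_rot: [3.141, -0.0, 1.917]
force: [0.4, 0.7, 0.4]
grip_width: 0.0854
finger_force: 0.0
```

```bash
cat >> h.py <<'E'
def to(target,Rt=None):
    """cm shift in current tool axes, and rotvec in the tool frame, from measured pose to the target"""
    o=bot.observe(); A=R.from_euler('xyz',o["tool_rot"])
    print("pos",o["position"].round(4),"rot",o["tool_rot"].round(3),"shift",(A.inv().apply(np.array(target)-o["position"])*100).round(2),"q",np.round(o["qpos"],2),"F",o["force"].round(1))
    if Rt is not None:
        print("turn",(A.inv()*Rt).as_rotvec().round(4),"shift in new axes",(Rt.inv().apply(np.array(target)-o["position"])*100).round(2))
E
python3 -c "
from h import *
to([.445,.057,.03+.146])"
```

```text
pos [0.4441 0.0587 0.4049] rot [ 3.141 -0.     1.917] shift [-1.900e-01  1.000e-02  2.289e+01] q [-0.66  0.26  0.47  2.06 -0.16  0.85  0.25] F [0.4 0.7 0.4]
```

Request:
{"method": "arm_command", "body": {
  "deltas": [
    [[-0.2,0,3],[0,0,0],8.5],
    [[0,0,4],[0,0,0],8.5],
    [[0,0,4],[0,0,0],8.5],
    [[0,0,4],[0,0,0],8.5],
    [[0,0,3],[0,0,0],8.5],
    [[0,0,2],[0,0,0],8.5],
    [[0,0,1.5],[0,0,0],8.5],
    [[0,0,1.4],[0,0,0],8.5],
    [[0,0,0],[0,0,0],8.5],
    [[0,0,0],[0,0,0],5],
    [[0,0,0],[0,0,0],5],
    [[0,0,0],[0,0,0],5],
    [[0,0,0],[0,0,0],5],
    [[0,0,0],[0,0,0],5],
    [[0,0,0],[0,0,0],5],
    [[0,0,0],[0,0,0],5]
  ],
  "newtons": 20
}}

```text
clock: 6.5
position: [0.4445, 0.058, 0.1766]
tool_rot: [3.14, 0.0, 1.917]
force: [-2.1, -1.0, 9.5]
grip_width: 0.0623
finger_force: 21.6
```

Request:
{"method": "arm_command", "body": {
  "deltas": [
    [[0,0,-0.5],[0,0,0],5],
    [[0,0,-1],[0,0,0],5],
    [[0,0,-1.5],[0,0,0],5],
    [[0,0,-2],[0,0,0],5],
    [[0,0,-2],[0,0,0],5],
    [[0,0,-2],[0,0,0],5],
    [[0,0,-2],[0,0,0],5],
    [[0,0,-2],[0,0,0],5],
    [[0,0,-1],[0,0,0],5],
    [[0,0,0],[0,0,0],5],
    [[0,0,0],[0,0,0],5]
  ]
}}

```text
clock: 7.6
position: [0.4441, 0.0582, 0.3155]
tool_rot: [-3.142, -0.0, 1.917]
force: [0.4, 1.3, -1.2]
grip_width: 0.0618
finger_force: 22.1
```

```bash
python3 - <<'E'
from h import *
p=shot("top","top2.png"); s=shot("scene","scene2.png")
import pickle; pickle.dump((p,s),open("p1.pkl","wb"))
a=cv2.imread("pics/scene2.png")[150:300,190:390]; b=cv2.imread("pics/top2.png")[150:300,170:370]
cv2.imwrite("pics/l.png",np.vstack([cv2.resize(x,None,fx=2,fy=2,interpolation=cv2.INTER_CUBIC) for x in(a,b)]))
for n in("tray",): 
  for q in(p,s): print([(m["at"],m["p"],onz(q,m["at"],0)) for m in bot.mark_of(n,q)[:2]], [(m["rect"],m["p"]) for m in bot.find_in(n,q)[:2]])
E
```

```text
[([196.6, 260.9], 0.55, array([0.44784275, 0.28854446, 0.        ]))] [([169.8, 238.7, 46.5, 45.4], 0.56)]
[([231.9, 237.3], 0.64, array([0.44092414, 0.30061255, 0.        ]))] [([212.9, 223.8, 46.3, 20.9], 0.68), ([259.3, 248.2, 23.0, 22.9], 0.31)]
```

View pics/l.png

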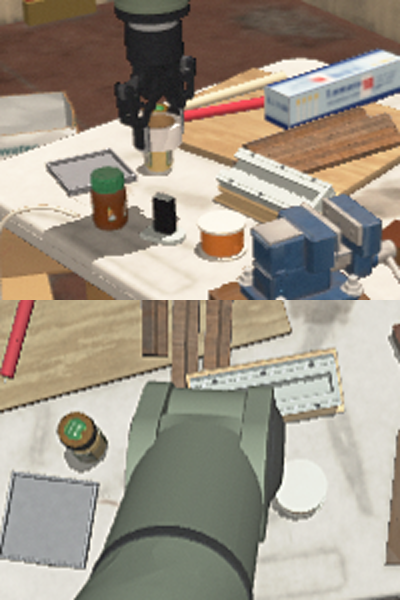

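Request:
{"method": "arm_command", "body": {
  "deltas": [
    [[0,0,0],[0,0,0.125],5],
    [[0,0,0],[0,0,0.125],5],
    [[0,0,0],[0,0,0.125],5],
    [[0,0,0],[0,0,0.125],5],
    [[2.3,-0.34,0],[0,0,0],5],
    [[2.3,-0.34,0],[0,0,0],5],
    [[2.3,-0.34,0],[0,0,0],5],
    [[2.3,-0.34,0],[0,0,0],5],
    [[2.3,-0.34,0],[0,0,0],5],
    [[2.3,-0.34,0],[0,0,0],5],
    [[2.3,-0.34,0],[0,0,0],5],
    [[2.3,-0.34,0],[0,0,0],5],
    [[2.3,-0.34,0],[0,0,0],5],
    [[2.3,-0.34,0],[0,0,0],5],
    [[0,0,2],[0,0,0],5],
    [[0,0,3],[0,0,0],5],
    [[0,0,3],[0,0,0],5],
    [[0,0,2],[0,0,0],5],
    [[0,0,1],[0,0,0],5],
    [[0,0,0],[0,0,0],5]
  ]
}}

```text
clock: 9.9
position: [0.4459, 0.2902, 0.2047]
tool_rot: [-3.14, 0.002, 1.416]
force: [-0.2, 0.2, -0.8]
grip_width: 0.062
finger_force: 22.2
```

```bash
python3 - <<'E'
from h import *
to([.446,.291,.1755])
p,=[shot("scene","scene3.png")]
a=cv2.imread("pics/scene3.png")[150:290,190:330]; 
import pickle; p1,_=pickle.load(open("p1.pkl","rb"));p0,s0=pickle.load(open("p0.pkl","rb"))
b=p1["frame"][200:310,220:330,::-1]
cv2.imwrite("pics/l3.png",cv2.resize(a,None,fx=4,fy=4,interpolation=cv2.INTER_CUBIC))
print("tray",onz(p0,(194.2,259.5),.012),proj(p,[[.446,.291,.012]]))
E
```

```text
pos [0.4459 0.2902 0.2047] rot [-3.140e+00  2.000e-03  1.416e+00] shift [ 0.09 -0.    2.92] q [-0.98  0.74  0.41  1.99 -0.56  0.53 -0.33] F [-0.2  0.2 -0.8]
tray [0.44955425 0.29206597 0.012     ] [[234.46335501 234.53347913]]
```

View pics/l3.png

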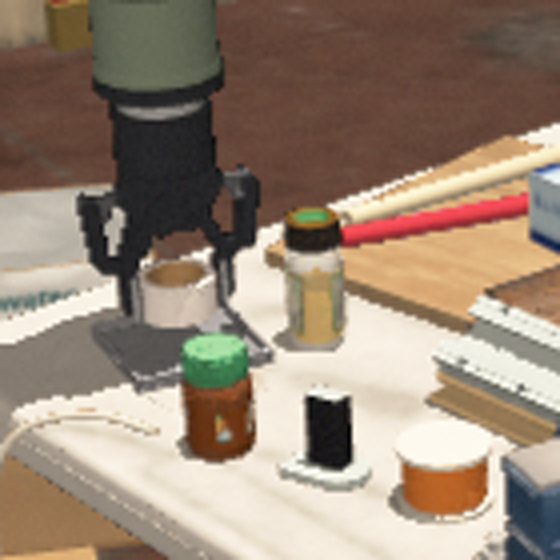

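Request:
{"method": "arm_command", "body": {
  "deltas": [
    [[0.1,0.2,1],[0,0,0],5],
    [[0,0,1],[0,0,0],5],
    [[0,0,0.6],[0,0,0],5],
    [[0,0,0.4],[0,0,0],5],
    [[0,0,0],[0,0,0],5],
    [[0,0,0],[0,0,0],7.4],
    [[0,0,0],[0,0,0],7.4],
    [[0,0,0],[0,0,0],7.4],
    [[0,0,0],[0,0,0],7.4],
    [[0,0,0],[0,0,0],7.4],
    [[0,0,-1],[0,0,0],7.4],
    [[0,0,-3],[0,0,0],8.4],
    [[0,0,-4],[0,0,0],8.4],
    [[0,0,-4],[0,0,0],8.4],
    [[0,0,-4],[0,0,0],8.4]
  ]
}}

```text
clock: 11.45
position: [0.4479, 0.2908, 0.3379]
tool_rot: [3.142, -0.0, 1.416]
force: [-0.6, 0.6, 0.0]
grip_width: 0.0845
finger_force: 0.0
```

```bash
python3 - <<'E'
from h import *
p=shot("top","top4.png");s=shot("scene","scene4.png")
import pickle; pickle.dump((p,s),open("p2.pkl","wb"))
a=s["frame"][205:285,210:310,::-1];b=p["frame"][225:295,240:340,::-1]
z=lambda x:cv2.resize(np.ascontiguousarray(x),None,fx=4,fy=4,interpolation=cv2.INTER_CUBIC)
cv2.imwrite("pics/l4.png",np.vstack([z(a),z(b)[:280]]))
E
```

```text
(no output)
```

View pics/l4.png

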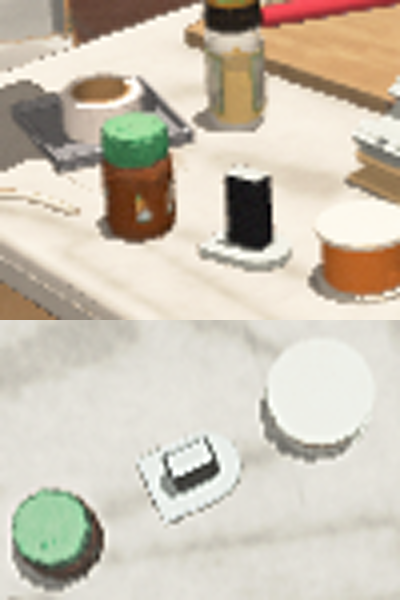

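```bash
python3 - <<'E'
from h import *
import pickle
p,s=pickle.load(open("p2.pkl","rb"))
c=lambda u,v:(239.5+u/4,224.5+(v-320)/4)
A,B,C,D,N,H=[onz(p,c(u,v),z)[:2] for u,v,z in((140,458,.008),(167,522,.008),(200,433,.008),(228,500,.008),(241,464,.008),(191,457,.064))]
print(A,B,C,D,N,H); print("w",np.linalg.norm(A-B),"az",[np.degrees(np.arctan2(*(v[::-1]))) for v in(C-A,D-B,N-(A+B)/2)],"cen",((A+B)/2+N)/2, np.linalg.norm((A+B)/2-N))
E
```

```text
[0.45485932 0.09222712] [0.41496874 0.07414323] [0.4713216  0.05515384] [0.42938861 0.03656395] [0.45216264 0.02900638] [0.44770342 0.05699332]
w 0.043798242043721486 az [np.float64(-66.05652811581564), np.float64(-69.00726262933813), np.float64(-72.34036245144277)] cen [0.44353834 0.05609578] 0.05685821380710529
```

```bash
python3 -c "
from h import *
to([.445,.0565,.201],R.from_euler('xyz',[np.pi,0,1.963]))"
```

```text
pos [0.4491 0.2913 0.3407] rot [ 3.138 -0.005  1.416] shift [-23.33   3.16  13.86] q [-1.11  0.53  0.59  1.92 -0.41  0.8  -0.45] F [-0.1 -0.8 -0.8]
turn [ 0.0054 -0.0041 -0.5467] shift in new axes [-21.54  -9.35  13.97]
```

Request:
{"method": "arm_command", "body": {
  "deltas": [
    [[0,0,0],[0.0,0,-0.137],7],
    [[0,0,0],[0,0,-0.137],7],
    [[0,0,0],[0,0,-0.137],7],
    [[0,0,0],[0,0,-0.137],7],
    [[-2.15,-0.93,0],[0,0,0],7],
    [[-2.15,-0.93,0],[0,0,0],7],
    [[-2.15,-0.93,0],[0,0,0],7],
    [[-2.15,-0.93,0],[0,0,0],7],
    [[-2.15,-0.93,0],[0,0,0],6],
    [[-2.15,-0.93,0],[0,0,0],6],
    [[-2.15,-0.93,0],[0,0,0],6],
    [[-2.15,-0.93,0],[0,0,0],6],
    [[-2.15,-0.93,0],[0,0,0],6],
    [[-2.15,-0.93,0],[0,0,0],6],
    [[0,0,2],[0,0,0],6],
    [[0,0,2],[0,0,0],6],
    [[0,0,0],[0,0,0],6],
    [[0,0,0],[0,0,0],6]
  ]
}}

```text
clock: 13.35
position: [0.4448, 0.0568, 0.2961]
tool_rot: [-3.141, 0.0, 1.964]
force: [0.8, -0.4, 0.3]
grip_width: 0.0599
finger_force: 0.0
```

```bash
python3 -c "
from h import *
to([.445,.0565,.201],R.from_euler('xyz',[np.pi,0,1.963]))"
```

```text
pos [0.4448 0.0568 0.2961] rot [-3.141  0.     1.964] shift [-0.04  0.01  9.51] q [-0.58  0.46  0.41  2.16 -0.33  0.58  0.47] F [ 0.8 -0.4  0.3]
turn [-0.0007  0.0001  0.0013] shift in new axes [-0.04  0.01  9.51]
```

Request:
{"method": "arm_command", "body": {
  "deltas": [
    [[0,0,2],[0,0,0],6],
    [[0,0,2.5],[0,0,0],6],
    [[0,0,2.5],[0,0,0],6],
    [[0,0,1.5],[0,0,0],6],
    [[0,0,1],[0,0,0],6],
    [[0,0,0],[0,0,0],6],
    [[0,0,0],[0,0,0],1],
    [[0,0,0],[0,0,0],1],
    [[0,0,0],[0,0,0],1],
    [[0,0,0],[0,0,0],1],
    [[0,0,0],[0,0,0],1],
    [[0,0,0],[0,0,0],1],
    [[0,0,0],[0,0,0],1],
    [[0,0,0],[0,0,0],1],
    [[0,0,-1],[0,0,0],1],
    [[0,0,-2],[0,0,0],1],
    [[0,0,-3],[0,0,0],1],
    [[0,0,-3],[0,0,0],1],
    [[0,0,0],[0,0,0],1],
    [[0,0,0],[0,0,0],1]
  ],
  "newtons": 50
}}

```text
clock: 15.35
position: [0.4447, 0.0572, 0.2914]
tool_rot: [3.14, -0.0, 1.965]
force: [0.7, -0.4, -1.0]
grip_width: 0.0173
finger_force: 49.3
```

```bash
cat >> h.py <<'E'
import pickle
def goal(ux,y,z,fz=.201):
    Rm,t=trackT(*pickle.load(open("track.pkl","rb")))
    Rt=R.from_matrix(np.c_[Rm[:,1],Rm[:,0],-Rm[:,2]])
    return t+Rm@[ux,y,z+fz],Rt
E
python3 -c "
from h import *
to(*goal(0,.052,.0615))"
```

```text
pos [0.4447 0.0572 0.2914] rot [ 3.14  -0.     1.965] shift [7.1  4.52 2.22] q [-0.58  0.47  0.41  2.17 -0.34  0.57  0.48] F [ 0.7 -0.4 -1. ]
turn [-0.5201 -0.0547  0.2027] shift in new axes [7.88 1.46 3.4 ]
```

Request:
{"method": "arm_command", "body": {
  "deltas": [
    [[0,0,0],[-0.104,-0.011,0.0405],1],
    [[0,0,0],[-0.104,-0.011,0.0405],1],
    [[0,0,0],[-0.104,-0.011,0.0405],1],
    [[0,0,0],[-0.104,-0.011,0.0405],1],
    [[0,0,0],[-0.104,-0.011,0.0405],1],
    [[1.58,0.29,0.68],[0,0,0],1],
    [[1.58,0.29,0.68],[0,0,0],1],
    [[1.58,0.29,0.68],[0,0,0],1],
    [[1.58,0.29,0.68],[0,0,0],1],
    [[1.58,0.29,0.68],[0,0,0],1],
    [[0,0,0],[0,0,0],1],
    [[0,0,0],[0,0,0],1]
  ]
}}

```text
clock: 16.55
position: [0.4534, 0.1417, 0.2699]
tool_rot: [2.774, -0.001, 1.815]
force: [-0.3, -0.5, -1.6]
grip_width: 0.017
finger_force: 49.3
```

```bash
python3 -c "
from h import *
to(*goal(0,.052,.0015))"
```

```text
pos [0.4534 0.1417 0.2699] rot [ 2.774e+00 -1.000e-03  1.815e+00] shift [-0.47  1.4   6.17] q [-0.81  0.52  0.46  2.26 -1.26  0.16  1.04] F [-0.3 -0.5 -1.6]
turn [-0.1562 -0.0254  0.0513] shift in new axes [-0.26  0.44  6.32]
```

```bash
python3 -c "
from h import *
to([.445,.0565,.30],R.from_euler('xyz',[np.pi,0,1.963]))"
```

```text
pos [0.4534 0.1417 0.2699] rot [ 2.774e+00 -1.000e-03  1.815e+00] shift [-8.06 -1.6  -3.85] q [-0.81  0.52  0.46  2.26 -1.26  0.16  1.04] F [-0.3 -0.5 -1.6]
turn [ 0.3668  0.0264 -0.1466] shift in new axes [-7.55 -4.04 -3.01]
```

Request:
{"method": "arm_command", "body": {
  "deltas": [
    [[0,0,-0.9],[0,0,0],1],
    [[-1.6,-0.32,-0.6],[0,0,0],1],
    [[-1.6,-0.32,-0.6],[0,0,0],1],
    [[-1.6,-0.32,-0.6],[0,0,0],1],
    [[-1.6,-0.32,-0.6],[0,0,0],1],
    [[-1.6,-0.32,-0.6],[0,0,0],1],
    [[0,0,0],[0.092,0.0066,-0.0366],1],
    [[0,0,0],[0.092,0.0066,-0.0366],1],
    [[0,0,0],[0.092,0.0066,-0.0366],1],
    [[0,0,0],[0.092,0.0066,-0.0366],1],
    [[0,0,0],[0,0,0],1],
    [[0,0,0],[0,0,0],1]
  ]
}}

```text
clock: 17.75
position: [0.4449, 0.0567, 0.3008]
tool_rot: [3.139, -0.0, 1.961]
force: [-1.3, -0.1, -1.2]
grip_width: 0.0175
finger_force: 49.5
```

```bash
python3 -c "
from h import *
to([.445,.0565,.2025],R.from_euler('xyz',[np.pi,0,1.963]))"
```

```text
pos [0.4449 0.0567 0.3008] rot [ 3.139 -0.     1.961] shift [-0.03 -0.03  9.83] q [-0.89  0.59  0.87  2.17 -0.72  0.7   0.87] F [-1.3 -0.1 -1.2]
turn [ 0.0029 -0.0003 -0.0023] shift in new axes [-0.02 -0.    9.83]
```

Request:
{"method": "arm_command", "body": {
  "deltas": [
    [[0,0,2],[0,0,0],1],
    [[0,0,3],[0,0,0],1],
    [[0,0,2.5],[0,0,0],1],
    [[0,0,1.5],[0,0,0],1],
    [[0,0,0.6],[0,0,0],1],
    [[0,0,0.3],[0,0,0],1],
    [[0,0,0],[0,0,0],1],
    [[0,0,0],[0,0,0],4],
    [[0,0,0],[0,0,0],4],
    [[0,0,0],[0,0,0],4],
    [[0,0,0],[0,0,0],5],
    [[0,0,-2],[0,0,0],6],
    [[0,0,-4],[0,0,0],7],
    [[0,0,-4],[0,0,0],7],
    [[0,0,-2],[0,0,0],7],
    [[0,0,0],[0,0,0],7]
  ]
}}

```text
clock: 19.35
position: [0.4454, 0.0574, 0.3242]
tool_rot: [3.138, -0.001, 1.963]
force: [-0.1, 0.1, 0.0]
grip_width: 0.0702
finger_force: 0.0
```

```bash
cat >> h.py <<'E'
def tilted(az,th):
    """tool y along az (block x), tool back leaning th toward block +y (az+90)"""
    bx=np.array([np.cos(az),np.sin(az),0]);by=np.array([-np.sin(az),np.cos(az),0]);bz=np.array([0,0,1.])
    z=-(by*np.sin(th)+bz*np.cos(th)); y=bx; return R.from_matrix(np.c_[np.cross(y,z),y,z])
E
python3 -c "
from h import *
Rt=tilted(np.radians(-67.5),np.pi/6)
g=np.array([.445,.057,.048])
to(g-Rt.apply([0,0,.153+.09]),Rt)
print(Rt.as_euler('xyz'))
s=shot('scene','scene5.png')
a=s['frame'][150:290,190:330,::-1]
cv2.imwrite('pics/l5.png',cv2.resize(np.ascontiguousarray(a),None,fx=4,fy=4,interpolation=cv2.INTER_CUBIC))
"
```

```text
pos [0.4454 0.0574 0.3242] rot [ 3.138e+00 -1.000e-03  1.963e+00] shift [-0.02 12.07  6.62] q [-0.94  0.56  0.93  2.16 -0.67  0.75  0.83] F [-0.1  0.1  0. ]
turn [ 0.4129 -0.4142  1.531 ] shift in new axes [13.76  0.02 -0.35]
[3.14159265 0.52359878 0.39269908]
```

View pics/l5.png

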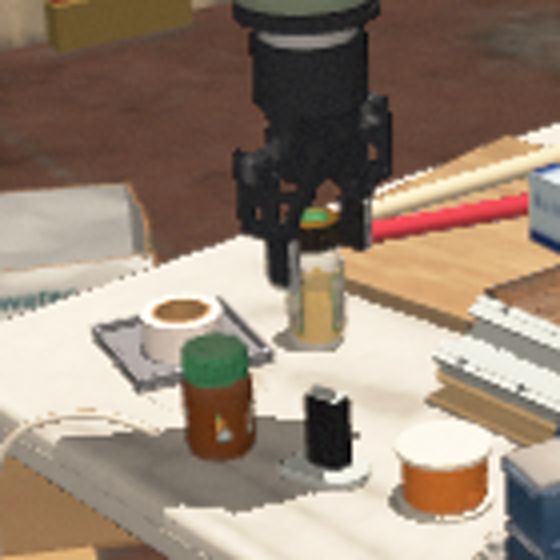

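Request:
{"method": "arm_command", "body": {
  "deltas": [
    [[0,0,0],[0,0,0.143],5],
    [[0,0,0],[0,0,0.143],5],
    [[0,0,0],[0,0,0.143],5],
    [[0,0,0],[0,0,0.143],5],
    [[0,0,0],[0,0,0.143],5],
    [[0,0,0],[0,0,0.143],5],
    [[0,0,0],[0,0,0.143],5],
    [[0,0,0],[0,0,0.143],5],
    [[0,0,0],[0,0,0.143],5],
    [[0,0,0],[0,0,0.143],5],
    [[0,0,0],[0,0,0.141],5],
    [[0,0,0],[0,-0.131,0],5],
    [[0,0,0],[0,-0.131,0],5],
    [[0,0,0],[0,-0.131,0],5],
    [[0,0,0],[0,-0.131,0],5],
    [[0,0,0],[0,0,0],5],
    [[0,0,0],[0,0,0],5]
  ]
}}

```text
clock: 21.1
position: [0.445, 0.0569, 0.3213]
tool_rot: [-3.141, 0.521, 0.392]
force: [0.2, 0.5, 0.9]
grip_width: 0.0499
finger_force: 0.0
```

```bash
python3 -c "
from h import *
Rt=tilted(np.radians(-67.5),np.pi/6)
g=np.array([.445,.057,.048])
to(g-Rt.apply([0,0,.153+.09]),Rt)
"
```

```text
pos [0.445  0.0569 0.3213] rot [-3.141  0.521  0.392] shift [13.67 -0.03 -0.6 ] q [-1.04  1.01  1.3   2.   -0.63  1.38 -0.56] F [0.2 0.5 0.9]
turn [-0.0011 -0.0028 -0.001 ] shift in new axes [ 1.367e+01 -1.000e-02 -6.400e-01]
```

Request:
{"method": "arm_command", "body": {
  "deltas": [
    [[1.95,0,-0.09],[0,0,0],5],
    [[1.95,0,-0.09],[0,0,0],5],
    [[1.95,0,-0.09],[0,0,0],5],
    [[1.95,0,-0.09],[0,0,0],5],
    [[1.95,0,-0.09],[0,0,0],5],
    [[1.95,0,-0.09],[0,0,0],5],
    [[1.95,0,-0.09],[0,0,0],5],
    [[0,0,0],[0,0,0],5]
  ]
}}

```text
clock: 21.9
position: [0.558, 0.1041, 0.2584]
tool_rot: [-3.14, 0.52, 0.394]
force: [-0.9, 0.2, 0.4]
grip_width: 0.0499
finger_force: 0.0
```

```bash
python3 -c "
from h import *
Rt=tilted(np.radians(-67.5),np.pi/6)
g=np.array([.445,.057,.048])
to(g-Rt.apply([0,0,.153]),Rt)
"
```

```text
pos [0.558  0.1041 0.2584] rot [-3.14   0.52   0.394] shift [-0.12  0.03  9.04] q [-0.92  1.16  1.17  1.7  -0.75  1.46 -0.68] F [-0.9  0.2  0.4]
turn [-0.0015 -0.0039  0.0007] shift in new axes [-0.08  0.02  9.04]
```

Request:
{"method": "arm_command", "body": {
  "deltas": [
    [[-0.1,0,2.5],[0,0,0],5],
    [[0,0,2.5],[0,0,0],5],
    [[0,0,2],[0,0,0],5],
    [[0,0,1.5],[0,0,0],5],
    [[0,0,0.5],[0,0,0],5],
    [[0,0,0],[0,0,0],5],
    [[0,0,0],[0,0,0],2],
    [[0,0,0],[0,0,0],2],
    [[0,0,0],[0,0,0],2],
    [[0,0,0],[0,0,0],2],
    [[0,0,0],[0,0,0],2],
    [[0,0,0],[0,0,0],2],
    [[0,0,0],[0,0,0],2]
  ],
  "newtons": 80
}}

```text
clock: 23.2
position: [0.5153, 0.0863, 0.1828]
tool_rot: [-3.141, 0.522, 0.392]
force: [1.1, 2.1, 6.7]
grip_width: 0.0289
finger_force: 79.4
```

```bash
cat >> h.py <<'E'
def save_grip():
    o=bot.observe();A=R.from_euler('xyz',o["tool_rot"])
    b=A.inv().apply(np.array([.4452,.057,0])-o["position"]); print("b",b.round(4)); b[1]=0
    Rb=R.from_euler('z',-67.5,degrees=True)
    pickle.dump((b,(Rb.inv()*A).as_matrix()),open("grip.pkl","wb"))
def goal2(ux,y,z):
    b,M=pickle.load(open("grip.pkl","rb"))
    Rm,t=trackT(*pickle.load(open("track.pkl","rb")))
    Rt=R.from_matrix(np.c_[-Rm[:,1],Rm[:,0],Rm[:,2]]@M)
    return t+Rm@[ux,y,z]-Rt.apply(b),Rt
E
python3 -c "
from h import *
save_grip()
to([.5153,.0863,.2828]); g=goal2(0,.052,.0615);print(g[0],g[1].as_euler('xyz'));to(*g)
"
```

```text
b [0.0253 0.0004 0.1963]
pos [0.5153 0.0863 0.1828] rot [-3.141  0.522  0.392] shift [-4.99 -0.01 -8.67] q [-0.93  1.23  1.1   1.84 -0.84  1.31 -0.61] F [1.1 2.1 6.7]
[0.53283758 0.15394164 0.29150782] [-3.14079870e+00 -1.57339633e-03  1.86731115e-01]
pos [0.5153 0.0863 0.1828] rot [-3.141  0.522  0.392] shift [ -1.77  -5.59 -11.52] q [-0.93  1.23  1.1   1.84 -0.84  1.31 -0.61] F [1.1 2.1 6.7]
turn [0.0537 0.5219 0.2007] shift in new axes [  3.    -6.33 -10.87]
```

Request:
{"method": "arm_command", "body": {
  "deltas": [
    [[-1,0,-1.73],[0,0,0],2],
    [[-1,0,-1.73],[0,0,0],2],
    [[-1,0,-1.73],[0,0,0],2],
    [[-1,0,-1.73],[0,0,0],2],
    [[-1,0,-1.73],[0,0,0],2],
    [[-1,0,-1.73],[0,0,0],2],
    [[0,0,0],[0.0107,0.1044,0.0401],2],
    [[0,0,0],[0.0107,0.1044,0.0401],2],
    [[0,0,0],[0.0107,0.1044,0.0401],2],
    [[0,0,0],[0.0107,0.1044,0.0401],2],
    [[0,0,0],[0.0107,0.1044,0.0401],2],
    [[0,0,0],[0,0,0],2],
    [[0,0,0],[0,0,0],2]
  ]
}}

```text
clock: 24.5
position: [0.5146, 0.0862, 0.3023]
tool_rot: [-3.14, 0.003, 0.188]
force: [0.5, -0.6, -2.1]
grip_width: 0.0292
finger_force: 79.0
```

```bash
python3 -c "
from h import *
to(*goal2(0,.052,.0615))
"
```

```text
pos [0.5146 0.0862 0.3023] rot [-3.14e+00  3.00e-03  1.88e-01] shift [ 3.06 -6.31  1.08] q [-1.03  0.98  1.27  2.   -1.09  1.1  -0.63] F [ 0.5 -0.6 -2.1]
turn [-0.0004  0.0042  0.0018] shift in new axes [ 3.05 -6.32  1.09]
```

Request:
{"method": "arm_command", "body": {
  "deltas": [
    [[0.61,-1.26,0.2],[0,0,0],2],
    [[0.61,-1.26,0.2],[0,0,0],2],
    [[0.61,-1.26,0.2],[0,0,0],2],
    [[0.61,-1.26,0.2],[0,0,0],2],
    [[0.61,-1.26,0.2],[0,0,0],2],
    [[0,0,0],[0,0.004,0],2]
  ]
}}

```text
clock: 25.1
position: [0.5334, 0.1559, 0.2912]
tool_rot: [-3.141, -0.004, 0.19]
force: [-0.0, -0.0, -1.3]
grip_width: 0.0289
finger_force: 79.1
```

```bash
python3 -c "
from h import *
to(*goal2(0,.052,.0015))
"
```

```text
pos [0.5334 0.1559 0.2912] rot [-3.141 -0.004  0.19 ] shift [2.89 0.19 5.17] q [-1.11  1.03  1.25  1.92 -1.12  1.13 -0.77] F [-0.  -0.  -1.3]
turn [ 0.0004 -0.0022  0.0029] shift in new axes [2.9  0.18 5.17]
```

Descend along the slope normal to the entry height, then look.

Request:
{"method": "arm_command", "body": {
  "deltas": [
    [[0.72,0.04,1.29],[0,0,0],2],
    [[0.72,0.04,1.29],[0,0,0],2],
    [[0.72,0.04,1.29],[0,0,0],2],
    [[0.72,0.04,1.29],[0,0,0],2],
    [[0,0,0],[0,0,0],2],
    [[0,0,0],[0,0,0],2]
  ]
}}

```text
clock: 25.7
position: [0.5619, 0.1569, 0.2401]
tool_rot: [-3.141, -0.004, 0.186]
force: [-0.1, 0.5, -0.7]
grip_width: 0.0293
finger_force: 79.1
```

```bash
cat > blk.py <<'E'
from h import *
import sys
f,box=sys.argv[1],eval(sys.argv[2])
to(*goal2(0,.052,.0015))
s=shot("scene",f+"_s.png")
o=bot.observe();A=R.from_euler('xyz',o["tool_rot"]);b,M=pickle.load(open("grip.pkl","rb"))
O=o["position"]+A.apply(b);B=A*R.from_matrix(M).inv()
Rm,t=trackT(*pickle.load(open("track.pkl","rb")))
print("block origin in mouth",Rm.T@(O-t),"nose",Rm.T@(O+B.apply([.03,0,0])-t))
l,tp,w,h=box;k=min(800//w,600//h)
im=cv2.resize(np.ascontiguousarray(s["frame"][tp:tp+h,l:l+w,::-1]),(w*k,h*k),interpolation=cv2.INTER_CUBIC)
def pl(P,col):
    q=((proj(s,P)-[l,tp]+.5)*k).astype(int);cv2.polylines(im,[q.reshape(-1,1,2)],False,col,1)
th=np.linspace(-np.pi/2,np.pi/2,15)
foot=[[-.03,-.022]]+[[.008+.022*np.cos(x),.022*np.sin(x)] for x in th]+[[-.03,.022],[-.03,-.022]]
for z in(0,.008): pl([O+B.apply([u,v,z]) for u,v in foot],(0,200,0))
pl([O+B.apply([u,v,.064]) for u,v in((-.015,-.009),(.015,-.009),(.015,.009),(-.015,.009),(-.015,-.009))],(255,0,255))
for a,c in lines(*pickle.load(open("track.pkl","rb"))): pl([a,c],(0,0,255))
cv2.imwrite("pics/"+f,im)
E
python3 blk.py k1.png "(260,200,80,60)"
```

```text
pos [0.5619 0.1569 0.2401] rot [-3.141 -0.004  0.186] shift [ 0.09 -0.25  0.06] q [-1.04  1.1   1.16  1.87 -1.19  1.08 -0.76] F [-0.1  0.5 -0.7]
turn [ 0.0007 -0.0022 -0.0008] shift in new axes [ 0.09 -0.25  0.06]
block origin in mouth [0.00016247 0.04952469 0.00263004] nose [0.0001523  0.0195247  0.00265379]
```

View pics/k1.png

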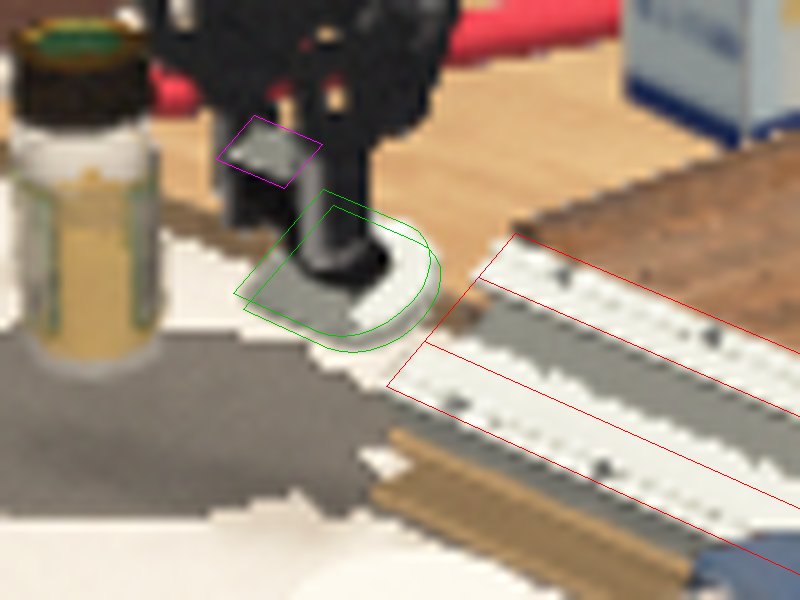

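Request:
{"method": "arm_command", "body": {
  "deltas": [
    [[0.05,0,0.09],[0,0.003,0],2],
    [[0,0.5,0],[0,0,0],2],
    [[0,0.5,0],[0,0,0],2],
    [[0,0.5,0],[0,0,0],2],
    [[0,0.4,0],[0,0,0],2],
    [[0,0.3,0],[0,0,0],2],
    [[0,0.3,0],[0,0,0],2],
    [[0,0.3,0],[0,0,0],2],
    [[0,0.3,0],[0,0,0],2],
    [[0,0,0],[0,0,0],2]
  ]
}}

```text
clock: 26.75
position: [0.5675, 0.1292, 0.2397]
tool_rot: [-3.136, -0.006, 0.19]
force: [-5.3, -8.6, 6.2]
grip_width: 0.0285
finger_force: 82.0
```

```bash
python3 blk.py k2.png "(270,205,80,60)"
```

```text
pos [0.5675 0.1292 0.2397] rot [-3.136 -0.006  0.19 ] shift [ 0.07 -3.07  0.03] q [-0.99  1.09  1.15  1.87 -1.19  1.07 -0.7 ] F [-5.3 -8.6  6.2]
turn [-0.0053 -0.004   0.0033] shift in new axes [ 0.06 -3.07  0.01]
block origin in mouth [0.0003106  0.01919364 0.00186877] nose [ 0.00032348 -0.01080636  0.00185262]
```

View pics/k2.png

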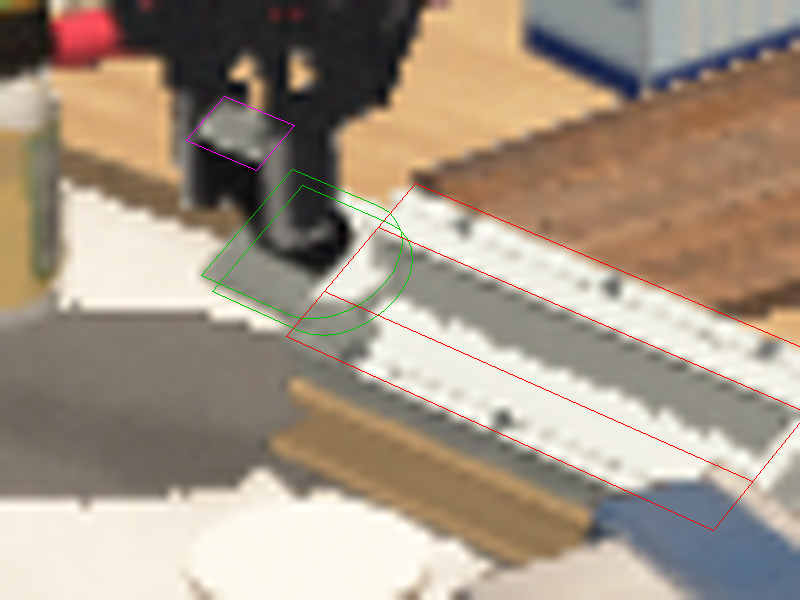

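Request:
{"method": "arm_command", "body": {
  "deltas": [
    [[-0.02,0,-0.04],[0,0,0],2],
    [[0,0.3,0],[0,0,0],2],
    [[0,0.4,0],[0,0,0],2],
    [[0,0.4,0],[0,0,0],2],
    [[0,0.4,0],[0,0,0],2],
    [[0,0.4,0],[0,0,0],2],
    [[0,0.4,0],[0,0,0],2],
    [[0,0,0],[0,0,0],2],
    [[0,0,0],[0,0,0],2]
  ]
}}

```text
clock: 27.7
position: [0.5706, 0.105, 0.2393]
tool_rot: [-3.137, -0.002, 0.187]
force: [-18.0, 7.8, 8.2]
grip_width: 0.0288
finger_force: 82.4
```

```bash
python3 blk.py k3.png "(270,205,80,60)"
```

```text
pos [0.5706 0.105  0.2393] rot [-3.137e+00 -2.000e-03  1.870e-01] shift [ 0.2  -5.51  0.  ] q [-0.95  1.09  1.15  1.88 -1.18  1.07 -0.66] F [-18.    7.8   8.2]
turn [-0.0038 -0.0008  0.0007] shift in new axes [ 0.2  -5.51 -0.02]
block origin in mouth [-0.00166115 -0.00228948  0.00222271] nose [-0.00169655 -0.03228926  0.002113  ]
```

Request:
{"method": "arm_command", "body": {
  "deltas": [
    [[-0.15,0,0],[0,0,0],2],
    [[0,0.3,0],[0,0,0],2],
    [[0,0.4,0],[0,0,0],2],
    [[0,0.4,0],[0,0,0],2],
    [[0,0.4,0],[0,0,0],2],
    [[0,0.4,0],[0,0,0],2],
    [[0,0.3,0],[0,0,0],2],
    [[0,0,0],[0,0,0],2],
    [[0,0,0],[0,0,0],2]
  ]
}}

```text
clock: 28.65
position: [0.5743, 0.082, 0.2394]
tool_rot: [-3.141, -0.006, 0.186]
force: [-4.3, -1.2, -4.7]
grip_width: 0.0291
finger_force: 80.8
```

```bash
python3 blk.py k4.png "(270,205,80,60)"
```

```text
pos [0.5743 0.082  0.2394] rot [-3.141 -0.006  0.186] shift [ 0.26 -7.84 -0.01] q [-0.91  1.08  1.15  1.88 -1.18  1.06 -0.62] F [-4.3 -1.2 -4.7]
turn [ 0.0005 -0.0041 -0.0006] shift in new axes [ 0.26 -7.84 -0.  ]
block origin in mouth [-0.00158698 -0.02650604  0.00240758] nose [-0.00159117 -0.05650603  0.00243257]
```

Request:
{"method": "arm_command", "body": {
  "deltas": [
    [[-0.03,0.4,0],[0,0,0],2],
    [[0,0.5,0],[0,0,0],2],
    [[0,0.5,0],[0,0,0],2],
    [[0,0.5,0],[0,0,0],2],
    [[0,0.5,0],[0,0,0],2],
    [[0,0.5,0],[0,0,0],2],
    [[0,0.5,0],[0,0,0],2],
    [[0,0.5,0],[0,0,0],2],
    [[0,0.5,0],[0,0,0],2],
    [[0,0.4,0],[0,0,0],2],
    [[0,0,0],[0,0,0],2]
  ]
}}

```text
clock: 29.8
position: [0.5833, 0.0345, 0.2398]
tool_rot: [3.141, -0.007, 0.186]
force: [-4.1, -2.9, -4.5]
grip_width: 0.0283
finger_force: 80.9
```

```bash
python3 blk.py k5.png "(270,205,80,60)"
```

```text
pos [0.5833 0.0345 0.2398] rot [ 3.141 -0.007  0.186] shift [  0.25 -12.68   0.02] q [-0.82  1.08  1.14  1.87 -1.18  1.06 -0.55] F [-4.1 -2.9 -4.5]
turn [ 0.0009 -0.0055 -0.001 ] shift in new axes [  0.26 -12.68   0.03]
block origin in mouth [-0.00115322 -0.07496105  0.00259382] nose [-0.00116028 -0.104961    0.00264522]
```

Request:
{"method": "arm_command", "body": {
  "deltas": [
    [[-0.02,0.4,0.05],[0,0,0],2],
    [[0,0.5,0],[0,0,0],2],
    [[0,0.5,0],[0,0,0],2],
    [[0,0.5,0],[0,0,0],2],
    [[0,0.5,0],[0,0,0],2],
    [[0,0.5,0],[0,0,0],2],
    [[0,0.5,0],[0,0,0],2],
    [[0,0.5,0],[0,0,0],2],
    [[0,0.5,0],[0,0,0],2],
    [[0,0.4,0],[0,0,0],2],
    [[0,0.4,0],[0,0,0],2],
    [[0,0.3,0],[0,0,0],2],
    [[0,0,0],[0,0,0],2]
  ]
}}

```text
clock: 31.15
position: [0.5934, -0.0192, 0.2393]
tool_rot: [-3.141, -0.007, 0.186]
force: [-0.9, -0.6, -0.7]
grip_width: 0.0287
finger_force: 81.2
```

```bash
python3 blk.py k6.png "(300,205,80,60)"
```

```text
pos [ 0.5934 -0.0192  0.2393] rot [-3.141 -0.007  0.186] shift [  0.26 -18.14  -0.02] q [-0.72  1.09  1.14  1.84 -1.17  1.06 -0.48] F [-0.9 -0.6 -0.7]
turn [ 0.0005 -0.0058 -0.0006] shift in new axes [ 2.700e-01 -1.814e+01 -1.000e-02]
block origin in mouth [-0.00144543 -0.1291318   0.00208199] nose [-0.00144848 -0.1591318   0.00209275]
```

Now the last ~13 mm in small steps until contact shows in the force.

Request:
{"method": "arm_command", "body": {
  "deltas": [
    [[0,0.25,0],[0,0,0],2],
    [[0,0.25,0],[0,0,0],2],
    [[0,0.25,0],[0,0,0],2],
    [[0,0.2,0],[0,0,0],2],
    [[0,0.1,0],[0,0,0],2],
    [[0,0,0],[0,0,0],2]
  ]
}}

```text
clock: 31.8
position: [0.5953, -0.0293, 0.2392]
tool_rot: [-3.141, -0.007, 0.186]
force: [-0.3, -0.4, -1.3]
grip_width: 0.0292
finger_force: 81.2
```

Request:
{"method": "arm_command", "body": {
  "deltas": [
    [[0,0.1,0],[0,0,0],2],
    [[0,0.1,0],[0,0,0],2],
    [[0,0,0],[0,0,0],2]
  ]
}}

```text
clock: 32.1
position: [0.5956, -0.0303, 0.2391]
tool_rot: [-3.139, -0.007, 0.188]
force: [-3.1, 7.0, 2.4]
grip_width: 0.029
finger_force: 82.0
```

Request:
{"method": "arm_command", "body": {
  "deltas": [
    [[0,0.1,0],[0,0,0],2],
    [[0,0.1,0],[0,0,0],2],
    [[0,0,0],[0,0,0],2]
  ]
}}

```text
clock: 32.4
position: [0.5958, -0.0311, 0.2391]
tool_rot: [-3.136, -0.006, 0.189]
force: [-9.0, 16.7, 9.8]
grip_width: 0.0288
finger_force: 82.9
```

Request:
{"method": "arm_command", "body": {
  "deltas": [
    [[0,0,0],[0,0,0],3.5],
    [[0,0,0],[0,0,0],4.5],
    [[0,0,0],[0,0,0],5],
    [[0,0,0],[0,0,0],5],
    [[0,0,0],[0,0,0],5],
    [[0,0,-1],[0,0,0],5],
    [[0,0,-2],[0,0,0],5],
    [[0,0,-3],[0,0,0],5],
    [[0,0,-4],[0,0,0],5],
    [[0,0,-4],[0,0,0],5],
    [[-3,0,-2],[0,0,0],5],
    [[-3,0,0],[0,0,0],5],
    [[-3,0,0],[0,0,0],5],
    [[-3,0,0],[0,0,0],5],
    [[0,0,0],[0,0,0],5]
  ]
}}

```text
clock: 33.9
position: [0.4741, -0.0566, 0.399]
tool_rot: [-3.139, -0.008, 0.184]
force: [1.6, 0.3, 0.9]
grip_width: 0.0497
finger_force: 0.0
```

```bash
python3 -c "
from h import *
s=shot('scene','scene9.png')
x=tuple(pickle.load(open('track.pkl','rb')))
draw(s,x,(210,200,160,100),5,'fin.png')"
```

```text
(no output)
```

View pics/fin.png

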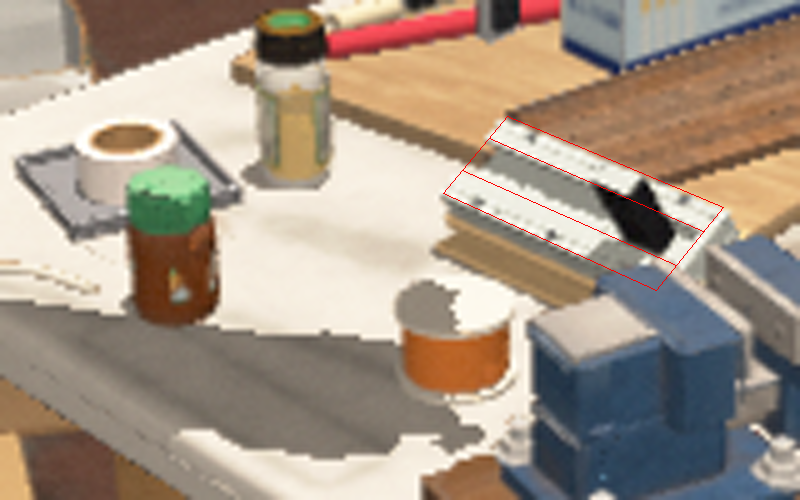

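```bash
python3 -c "
from workcell import bot
print(bot.job_done())"
```

```text
the job is handed in; nothing more can be done
None
```

The roll lies flat in the tray and the stop block is in the track, pushed until the force showed the closed end, then released. The job was handed in at about 34 s, and no verdict came back. The spool, bottle and jar look unmoved in the last picture. I viewed 11 pictures, one over the limit of 10.

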